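# Open the touch-latch condiment cupboard

### The arm

A 6-joint arm with a two-finger parallel gripper is mounted at the origin on the work surface. World frame = base frame: x ahead of the robot, y to its left, z up, the work surface at z = 0. Lengths are in m, angles in rad, forces in N, time in s.
With the tool pointing down it reaches from about 0.25 to 0.775 m from the base axis. Payload 4 kg.
Tool frame: the origin (TCP) lies at the centre of the arm's flange, where the gripper is bolted on; the fingertips stand 199 mm ahead of it and the grasp point (between the pads) lies 180 mm ahead of it (robot.tcp_to_tips is the distance from the TCP to the fingertips, in m); z points along the fingers, y is the line along which they close (so a half turn about z gives the same grasp; the last joint's range is limited). The gripper opens to 94 mm and grips with 3 to 60 N. Pads are 16 mm wide; open, the fingers measure 119 mm over their backs; the gripper's body (75 mm by 177 mm) begins 78 mm behind the grasp point.
Start: joints at [-1.431, 0.087, 1.371, -0, 1.684, -0.103], TCP at [0.132, -0.534, 0.405] pointing down, gripper open.
Joint ranges: [-3.1, 3.1], [-0.76, 2.03], [0.27, 2.55], [-1.08, 4.22], [0.17, 2.65], [-2.57, 2.57]. Speed limits (rad/s): [2.79, 2.79, 3.14, 3.14, 3.14, 3.14].

### API

Orientations are given as [roll, pitch, yaw] about the fixed x, y, z axes, in that order (R = Rz(yaw) Ry(pitch) Rx(roll)).
In Python, from bench import telemetry, snapshot, ticket, robot gives the robot as it stands.
- The arm moves only by the tool apply_moves, never from a script. Its argument "moves" is a list that holds one entry, the list of rows, each a list of 5 numbers: the shift along the tool's x, y, z in units of 50 mm (1.0 is 50 mm), then the turn about the tool's z in units of 10 degrees (1.0 is 10 degrees), then the closure, from 0 (fully open) to 1 (shut). A call has 1 to 10 rows; each row is the pose to reach, as a shift and turn from the pose commanded when the call began, along the tool's axes at that moment; what a row does not reach only later rows make up. A row lasts 1/8 s, in which the tool goes at most 62.5 mm and 10.7 degrees, less where a joint would pass 70% of its speed; a pose out of reach is approached as far as the arm can. A call with a gripper value outside its range is refused whole. The fingers move at their own pace and stop on an object; the grip force is fixed at half the most. Time passes only in rows, so rows that repeat a pose let the fingers close. It gives the time, the measured TCP pose, the force, the opening and the grip force at its end, in the units of the state.
- telemetry.get_obs(): the state, without advancing time (a new reading comes with each control period).
- snapshot(name): name is "side" or "top"; returns a dict with "image" (480x640x3 uint8, red, green, blue), "fovy" (degrees; the focal length in pixels is half the picture's height over the tangent of half this angle, whatever the lens; pixels are square), "cx", "cy" (the principal point, pixels), "R" (3x3) and "t" (3): a world point X has camera coordinates R X + t. Camera axes: x right, y down, z forward; pixel columns grow to the right and rows downward; lengths in m; the calibration is good to about 2 mm. A picture is of the moment at which its call begins. There is no depth.
- ticket.close_job(): hands the job in; it is judged then, once.
The state is a dict: "time": time; "joint_positions": joint angles; "qvel": joint speeds; "joint_torque": joint torques, N m; "tool_pos": TCP position; "ee_rot": TCP orientation; "wrist_force": force on the tool from outside, world axes, zero at the start; "wrist_torque": the same for the moment, N m; "width": finger opening in m; "finger_force": force on a finger pad.
Only numpy, scipy, OpenCV 4.12 (cv2) and the standard library are available. Lean on these libraries where they do the work, as an engineer would, in place of code of your own. Each camera call takes 0.05 s, during which the arm holds its last target. There are 200 camera calls.

### The job

Press the free edge of the red cupboard's door with the fingertips until its touch catch lets go, and let the spring push the door ajar; then hook the fingertips behind the free edge and swing the door wide open, at least 60 degrees, and leave it so. Do not pinch the door between the fingers, keep the blue cupboard shut, and leave the bottles, jars, can and cartons standing where they are.

Things in the scene. Friction and masses are not known exactly. Their poses are not given: they have to be found in the camera images.
- red_cupboard: Counter-top cupboard with a red top and a red handle-less door, fixed: 160 mm deep (x), 220 mm wide (y), 200 mm high; origin at the centre of its underside, z up. The door covers its front, the -x side, and the cupboard's open front edge is the plane x = -80 mm. The door is hinged at the +y side; the free edge, with the touch catch behind it, is at the -y side. On its top a steel plate marks the hinge side and a black dot the catch side
- red_door (a joint): Opening angle of the red door in rad: 0 shut on its catch, negative pushed in (stop at -0.032), up to 1.57 open, square to the front. The catch lets go when the door is pushed in to about -0.02 (4 mm at the free edge, about 6 N there). When the door is then let free, a spring plunger pushes it ajar to about 0.4 to 0.55 rad; beyond that no spring acts and the hinge, slightly stiff, stays where it is left
- red_press (a point): Point on the outer face of the red door to press: 26 mm from its free edge, 40 mm below the cupboard's top. It moves with the door; its axes are the door's: x into the door (outwards is -x), y along the door towards the hinge, z up. Door 216 mm wide, 194 mm high, 18 mm thick; its top edge is 198 mm above the table. 190 mm from the hinge line
- red_hinge (a point): Top of the red door's vertical hinge line, 200 mm above the table, in the plane of the door's inner face, 6 mm in front of the cupboard's front edge. Axes turn with the door as for red_press
- blue_cupboard: The same cupboard with a blue top and blue door, hinged at its -y side; not to be opened. Same origin and axes
- blue_door (a joint): Opening angle of the blue door in rad, 0 shut; the same touch catch; leave shut
- soy_bottle: Bystander: brown soy sauce bottle, red cap, 60 mm across, 190 mm tall; loose; origin at the centre of its underside
- vinegar_bottle: Bystander: green vinegar bottle, yellow cap, 60 mm across, 180 mm tall; loose; origin at the centre of its underside
- chilli_jar: Bystander: red jar with white cap, 52 mm across, 60 mm tall, standing on top of the blue cupboard towards its back; loose; origin at the centre of its underside
- bean_can: Bystander: can with green label, 68 mm across, 80 mm tall; loose; origin at the centre of its underside
- spice_carton: Bystander: yellow carton 60 x 90 x 50 mm; loose; origin at the centre of its underside
- tea_carton: Bystander: green carton 50 x 80 x 100 mm; loose; origin at the centre of its underside
- pickle_jar: Bystander: amber jar, steel cap, 60 mm across, 100 mm tall; loose; origin at the centre of its underside

How it is judged:
By the outcome, as a careful person would: the job done as asked, in the order asked, and still so for the second after the job is handed in, with the robot touching nothing.
It also fails if it takes over 58 s, if anything falls off the work surface, if the arm or the gripper's body presses on something with over 40 N, if the wrist force passes 120 N, or if a joint passes its speed limit or range.

## Working session

There is one attempt and no reset: what is moved stays moved. The work goes in short steps, Python scripts to look and compute and a tool call to move; the robot and the scene stay as the last step left them, time stands still between calls to the robot, and variables do not carry over. Pictures are saved under pics/ and viewed, at most 10 in all, crops included, and the job is handed in when it is done.

Besides the shell and the picture viewer there is one more tool, called after "Request:" as name([rows], argument=value, ...), one row to a line, values as JSON. apply_moves: Moves the arm, as the interface text tells. Its arguments: {"type":"object","properties":{"moves":{"type":"array","items":{"type":"array","items":{"type":"array","items":{"type":"number"}}}}},"required":["moves"]}

```bash
ls; mkdir -p pics
python3 - <<'E'
from bench import telemetry, snapshot, robot
import cv2
o=telemetry.get_obs(); print(o)
print([a for a in dir(robot) if a[0]!='_'])
for n in("side","top"):
    s=snapshot(n); cv2.imwrite(f"pics/{n}0.png",s["image"][:,:,::-1]); print(n,s["fovy"],s["cx"],s["cy"],s["R"],s["t"])
E
```

```text
pics
{'time': 0.0, 'joint_positions': array([-1.43110209e+00,  8.79491459e-02,  1.37220805e+00, -2.62971830e-05,
        1.68354676e+00, -1.03112262e-01]), 'qvel': array([-6.23479145e-04, -1.87075334e-03,  6.56219042e-05,  5.18348645e-04,
        1.27122026e-04, -1.06418243e-03]), 'joint_torque': array([-4.21415652e-04, -3.40174663e+01, -3.02429938e+01,  7.16383732e-02,
        3.29287641e-02, -1.73862213e-04]), 'tool_pos': array([ 0.13220658, -0.53377248,  0.40353034]), 'ee_rot': array([-3.13948988e+00, -1.91317125e-04,  2.42803370e-01]), 'wrist_force': array([ 0.3798321 , -0.02514687,  0.17281587]), 'wrist_torque': array([-0.01344505, -0.02019876,  0.01293124]), 'finger_force': 0.0, 'width': 0.09378148938101218}
['IKError', 'tcp_to_tips']
side 42.406304192616304 321.9531151006058 237.28897033974107 [[ 0.8950396  -0.44560104 -0.01854239]
 [-0.35577083 -0.68829855 -0.63219635]
 [ 0.26894465  0.57243761 -0.77458632]] [-0.53336891  0.29028466  1.46027102]
top 48.899457479840024 330.2913978729357 236.9216233735142 [[ 0.02292318 -0.99953041  0.02033448]
 [-0.98325715 -0.02621856 -0.18032736]
 [ 0.18077582 -0.01586034 -0.98339644]] [-0.02713754  0.58220033  1.26544155]
```

View pics/side0.png

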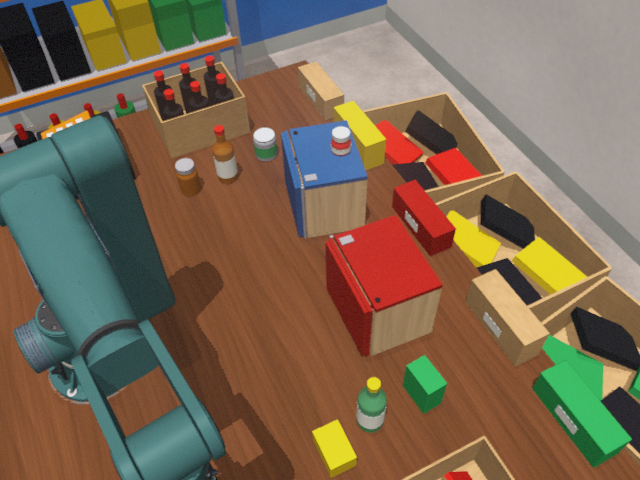

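View pics/top0.png

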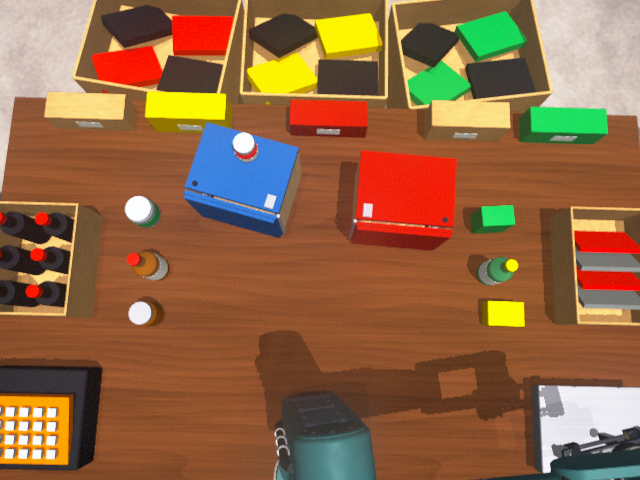

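Side: the red cupboard's dot is at about (377,299) and its plate at (346,240). Top: dot at (445,220), plate at (367,210). The vinegar bottle is at about (490,270) in top, near the door's free side. I'll zoom in for the corners.

Run:
```python
import cv2,numpy as np
a=cv2.imread("pics/side0.png")[210:360,315:445]; b=cv2.imread("pics/top0.png")[140:260,340:470]
a=cv2.resize(a,(390,450),interpolation=cv2.INTER_CUBIC); b=cv2.resize(b,(390,360),interpolation=cv2.INTER_CUBIC)
c=np.zeros((450,780,3),np.uint8); c[:,:390]=a; c[:360,390:]=b
cv2.imwrite("pics/crop.png",c)
```

```text
(no output)
```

View pics/crop.png

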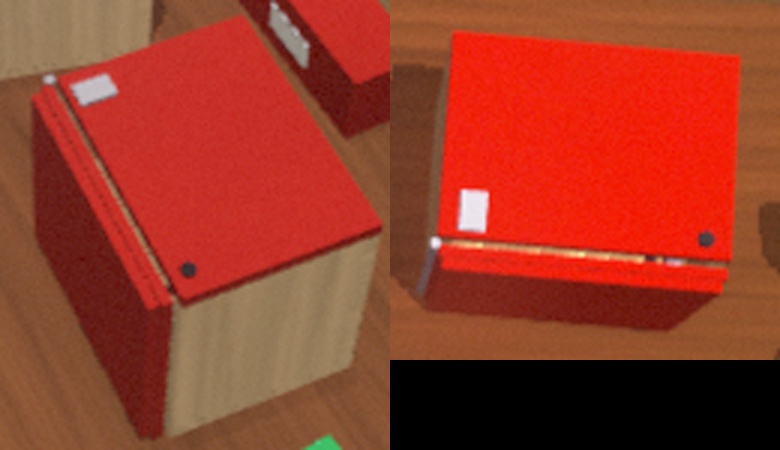

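The crop gives the four red-top corners in both views, and I'm fitting the pose to them.

```bash
cat > h.py <<'E'
import numpy as np
from bench import snapshot,telemetry
def proj(s,X):
    f=240/np.tan(np.radians(s["fovy"])/2); c=np.atleast_2d(X)@np.array(s["R"]).T+s["t"]
    return c[:,:2]/c[:,2:]*f+[s["cx"],s["cy"]]
def back(s,uv,z):
    f=240/np.tan(np.radians(s["fovy"])/2); R=np.array(s["R"])
    d=R.T@np.array([(uv[0]-s["cx"])/f,(uv[1]-s["cy"])/f,1]); C=-R.T@s["t"]
    return C+d*(z-C[2])/d[2]
E
python3 - <<'E'
from h import *
from scipy.optimize import least_squares
S,T=snapshot("side"),snapshot("top")
L=np.array([[.08,.11],[.08,-.11],[-.08,-.11],[-.08,.11]])
us=np.array([[395,215.3],[442,286.3],[376,311],[335,237.3]]);ut=np.array([[361.7,151],[456.3,159],[453.3,227.3],[356,219.3]])
def W(p,L,z):
    c,s=np.cos(p[2]),np.sin(p[2]); return np.c_[L@np.array([[c,s],[-s,c]])+p[:2],np.full(len(L),z)]
r=lambda p:np.r_[(proj(S,W(p,L,.2))-us).ravel(),(proj(T,W(p,L,.2))-ut).ravel()]
q=least_squares(r,[.6,-.1,0]); p=q.x;print(p,q.fun.round(1))
for n,l in dict(press=(-.104,-.086),hinge=(-.086,.104),freeout=(-.104,-.112),freein=(-.086,-.112)).items(): print(n,W(p,np.array([l]),.2).round(4))
D=W(p,np.array([[-.104,-.112],[-.104,.104]]),.198); print(proj(S,D),proj(T,D))
for n,uv,z in(("vin top",(511,265),.18),("vin side",None,0),("yellow",(505,305),.05),("yel",(524,301),.05),("tea",(495,212),.1),("soy",(134,259),.19)):
    if uv: print(n,back(T,uv,z).round(3))
print("vin side",back(S,(374,383),.18).round(3))
E
```

```text
[ 0.67036198 -0.18189534 -0.06071796] [ 0.7 -0.2  0.6 -1.1 -0.1 -0.5 -1.2 -1.  -0.3  0.2  0.9  0.5  1.   0.5
  0.2  0. ]
press [[ 0.5613 -0.2614  0.2   ]]
hinge [[ 0.5908 -0.0729  0.2   ]]
freeout [[ 0.5598 -0.2874  0.2   ]]
freein [[ 0.5777 -0.2885  0.2   ]]
[[365.98389372 315.64915459]
 [325.29917771 241.95313917]] [[454.55855273 238.5569115 ]
 [358.0278358  230.23230822]]
vin top [ 0.506 -0.418  0.18 ]
yellow [ 0.424 -0.447  0.05 ]
yel [ 0.435 -0.494  0.05 ]
tea [ 0.647 -0.413  0.1  ]
soy [0.497 0.42  0.19 ]
vin side [ 0.505 -0.42   0.18 ]
```

Request:
apply_moves([
  [[0.9,-0.4,0,0.3,1],[1.9,-0.8,0,0.6,1],[2.9,-1.2,0,0.9,1],[3.9,-1.6,0,1.2,1],[4.9,-2.0,0,1.5,1],[5.9,-2.5,0,1.74,1],[6.9,-2.9,0,1.74,1],[7.8,-3.3,0,1.74,1],[8.5,-3.58,0,1.74,1],[8.5,-3.58,0,1.74,1]],
])

```text
time: 1.45
tool_pos: [0.5032, -0.2563, 0.4039]
ee_rot: [-3.141, 0.001, -0.057]
wrist_force: [-0.4, -0.7, 0.1]
width: 0.0005
finger_force: 0.0
```

Request:
apply_moves([
  [[0,0,0.6,0,1],[0,0,1.2,0,1],[0,0,1.2,0,1],[0,0,1.2,0,1]],
])

```text
time: 1.95
tool_pos: [0.5014, -0.2586, 0.3459]
ee_rot: [3.141, -0.001, -0.062]
wrist_force: [0.6, -0.2, -0.3]
width: 0.0005
finger_force: 0.0
```

Request:
apply_moves([
  [[0.5,0,0,0,1],[0.8,0,0,0,1],[0.9,0,0,0,1],[0.96,0,0,0,1],[1.0,0,0,0,1],[1.0,0,0,0,1]],
])

```text
time: 2.7
tool_pos: [0.5515, -0.261, 0.3447]
ee_rot: [3.142, 0.0, -0.061]
wrist_force: [0.2, -1.2, -0.3]
width: 0.0007
finger_force: 0.0
```

Request:
apply_moves([
  [[0.04,0,0,0,1],[0.08,0,0,0,1],[0.08,0,0,0,1]],
])

```text
time: 3.08
tool_pos: [0.5553, -0.2614, 0.3448]
ee_rot: [3.141, 0.001, -0.061]
wrist_force: [-3.8, -1.2, 0.9]
width: 0.0001
finger_force: 2.0
```

Request:
apply_moves([
  [[0.03,0,0,0,1],[0.05,0,0,0,1],[0.05,0,0,0,1]],
])

```text
time: 3.45
tool_pos: [0.5574, -0.2616, 0.3448]
ee_rot: [3.141, 0.003, -0.061]
wrist_force: [-6.4, 0.5, 2.4]
width: 0.0004
finger_force: 3.1
```

Request:
apply_moves([
  [[0.02,0,0,0,1],[0.04,0,0,0,1],[0.04,0,0,0,1]],
])

```text
time: 3.82
tool_pos: [0.5593, -0.2618, 0.3447]
ee_rot: [3.141, 0.003, -0.062]
wrist_force: [-6.1, -0.7, 2.1]
width: 0.0008
finger_force: 3.2
```

Request:
apply_moves([
  [[0.02,0,0,0,1],[0.02,0,0,0,1],[-0.5,0,0,0,1],[-1.5,0,0,0,1],[-2.5,0,0,0,1],[-3.2,0,0,0,1],[-3.2,0,0,0,1],[-3.2,0,-1.3,0,1],[-3.2,0,-1.6,0,1],[-3.2,0,-1.6,0,1]],
])

```text
time: 5.08
tool_pos: [0.4015, -0.252, 0.4266]
ee_rot: [3.139, -0.005, -0.06]
wrist_force: [0.2, -0.3, -0.1]
width: 0.0003
finger_force: 0.0
```

Run:
```python
from h import *
import cv2
a=snapshot("side")["image"][180:380,260:470,::-1]; b=snapshot("top")["image"][130:330,320:530,::-1]
c=cv2.resize(np.hstack([a,b]),None,fx=1.9,fy=1.9,interpolation=cv2.INTER_CUBIC); print(c.shape)
cv2.imwrite("pics/ajar.png",c); print(telemetry.get_obs()["tool_pos"])
```

```text
(380, 798, 3)
[ 0.40101479 -0.25178366  0.42342399]
```

View pics/ajar.png

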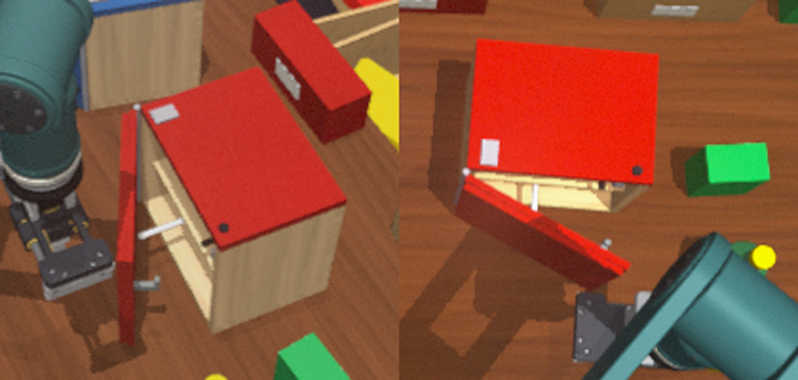

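Door is ajar. The free corner in top is at about crop (628,264), and a catch stub sticks out behind the door (crop: top (606,243), side (157,283)). The white plunger rod is further in. I'll triangulate these.

Run:
```python
from h import *
from scipy.optimize import least_squares
S,T=snapshot("side"),snapshot("top")
ps=lambda u,v:np.array([260+u/1.9,180+v/1.9]); pt=lambda u,v:np.array([320+(u-399)/1.9,130+v/1.9])
c,s=np.cos(-.0607),np.sin(-.0607); Rm=np.array([[c,s],[-s,c]])
loc=lambda X:Rm@(np.asarray(X)[:2]-[.6704,-.1819])
F=loc(back(T,pt(628,264),.198)); d=F-[-.086,.104]; print("free in",F,np.hypot(*d),"theta",np.arctan2(-d[0],-d[1]))
th=np.arctan2(-d[0],-d[1])
def tri(a,b):
    q=least_squares(lambda X:np.r_[(proj(S,X)-ps(*a)).ravel(),(proj(T,X)-pt(*b)).ravel()],[.55,-.25,.15]);return q.x,np.abs(q.fun).max()
for n,a,b in (("stub",(157,284),(608,242)),("rod door end",(143,236),(535,208)),("rod cup end",(183,222),(534,187))):
    X,e=tri(a,b); l=loc(X)-[-.086,.104]
    print(n,X.round(3),e.round(1),"r",(-np.sin(th)*l[0]-np.cos(th)*l[1]).round(3),"d",(np.cos(th)*l[0]-np.sin(th)*l[1]).round(3))
for t in (th,.6,.8,1.0,1.2,1.35):
    for r,dd in((.19,.04),(.165,.045),(.165,.008)):
        l=np.array([-.086-r*np.sin(t)+dd*np.cos(t),.104-r*np.cos(t)-dd*np.sin(t)]); print(round(t,2),r,dd,"local",l.round(3),"world",(Rm.T@l+[.6704,-.1819]).round(3))
```

```text
free in [-0.17483036 -0.08381847] 0.20776575771209527 theta 0.4417814108028322
stub [ 0.527 -0.25   0.112] 0.8 r 0.186 d 0.029
rod door end [ 0.564 -0.161  0.073] 4.9 r 0.09 d 0.019
rod cup end [ 0.607 -0.163  0.07 ] 0.6 r 0.071 d 0.057
0.44 0.19 0.04 local [-0.131 -0.085] world [ 0.534 -0.259]
0.44 0.165 0.045 local [-0.116 -0.064] world [ 0.551 -0.239]
0.44 0.165 0.008 local [-0.149 -0.049] world [ 0.518 -0.221]
0.6 0.19 0.04 local [-0.16  -0.075] world [ 0.506 -0.247]
0.6 0.165 0.045 local [-0.142 -0.058] world [ 0.525 -0.231]
0.6 0.165 0.008 local [-0.173 -0.037] world [ 0.496 -0.208]
0.8 0.19 0.04 local [-0.194 -0.057] world [ 0.473 -0.227]
0.8 0.165 0.045 local [-0.173 -0.043] world [ 0.495 -0.215]
0.8 0.165 0.008 local [-0.199 -0.017] world [ 0.471 -0.187]
1.0 0.19 0.04 local [-0.224 -0.032] world [ 0.445 -0.201]
1.0 0.165 0.045 local [-0.201 -0.023] world [ 0.469 -0.193]
1.0 0.165 0.008 local [-0.221  0.008] world [ 0.451 -0.16 ]
1.2 0.19 0.04 local [-0.249 -0.002] world [ 0.422 -0.169]
1.2 0.165 0.045 local [-0.223  0.002] world [ 0.447 -0.166]
1.2 0.165 0.008 local [-0.237  0.037] world [ 0.436 -0.131]
1.35 0.19 0.04 local [-0.263  0.023] world [ 0.41  -0.143]
1.35 0.165 0.045 local [-0.237  0.024] world [ 0.435 -0.144]
1.35 0.165 0.008 local [-0.245  0.06 ] world [ 0.429 -0.107]
```

Request:
apply_moves([
  [[0.6,0,0,0,1],[1.3,0,0,0,1],[2.0,0,0,0,1],[2.59,0.05,0,0,1],[2.59,0.05,0,0,1],[2.59,0.05,0,0,1],[2.59,0.05,0.5,0,1],[2.59,0.05,1.0,0,1],[2.59,0.05,1.52,0,1],[2.59,0.05,1.52,0,1]],
])

```text
time: 6.52
tool_pos: [0.5281, -0.2618, 0.3463]
ee_rot: [-3.139, 0.005, -0.062]
wrist_force: [1.0, 0.1, 0.3]
width: 0.0007
finger_force: 0.0
```

Run:
```python
from h import *
import cv2
a=snapshot("side")["image"][180:380,260:470,::-1]; b=snapshot("top")["image"][130:330,320:530,::-1]
c=cv2.resize(np.hstack([a,b]),None,fx=1.9,fy=1.9,interpolation=cv2.INTER_CUBIC)
cv2.imwrite("pics/ins.png",c); o=telemetry.get_obs();print(o["tool_pos"],o["wrist_force"],o["joint_positions"])
```

```text
[ 0.52898439 -0.26218673  0.34965353] [ 0.21073275 -0.29761131  1.32543339] [-5.56140108e-01  1.92954619e-01  1.36082118e+00 -1.17469014e-04
  1.58691903e+00  1.07601305e+00]
```

View pics/ins.png

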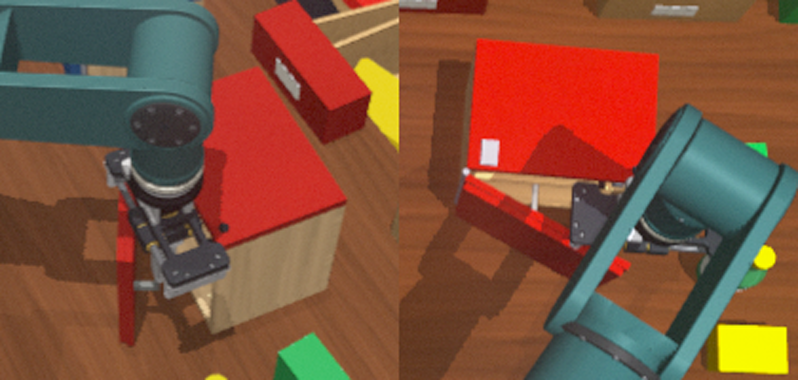

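Door unmoved at 0.44 rad, free corner at about crop (628,264) in top, and the fingertips are inside the gap behind the free edge. Swinging it now.

Request:
apply_moves([
  [[-0.2,-0.1,0,0,1],[-0.43,-0.2,0,0,1],[-0.7,-0.34,0,0,1],[-0.99,-0.49,0,0,1],[-1.23,-0.65,0,0,1],[-1.47,-0.82,0,0,1],[-1.68,-1.02,0,0,1],[-1.89,-1.23,0,0,1],[-1.89,-1.23,0,0,1]],
])

```text
time: 7.75
tool_pos: [0.4384, -0.1942, 0.3488]
ee_rot: [3.141, -0.0, -0.06]
wrist_force: [0.3, 0.4, 0.9]
width: 0.0006
finger_force: 0.0
```

Request:
apply_moves([
  [[-0.18,-0.23,0,0,1],[-0.35,-0.47,0,0,1],[-0.5,-0.72,0,0,1],[-0.64,-0.98,0,0,1],[-0.75,-1.25,0,0,1],[-0.84,-1.53,0,0,1],[-0.84,-1.53,0,0,1],[-0.75,-1.1,0,0,1],[-0.66,-0.75,0,0,1],[-0.66,-0.75,0,0,1]],
])

```text
time: 9.0
tool_pos: [0.4085, -0.1567, 0.3485]
ee_rot: [-3.141, 0.001, -0.063]
wrist_force: [-0.7, 0.1, -0.3]
width: 0.0003
finger_force: 0.0
```

Request:
apply_moves([
  [[0,0,-0.8,0,1],[0,0,-1.6,0,1],[0,0,-2.0,0,1],[0,1,-2.0,0,1],[0,2,-2.0,0,1],[0,3,-2.0,0,1],[0,4,-2.0,0,1],[0,4,-2.0,0,1]],
])

```text
time: 10.0
tool_pos: [0.3957, -0.3578, 0.4472]
ee_rot: [-3.14, 0.002, -0.065]
wrist_force: [-0.3, -0.1, -0.4]
width: 0.0007
finger_force: 0.0
```

Run:
```python
from h import *
import cv2
a=snapshot("side")["image"][100:480,120:460,::-1]; b=snapshot("top")["image"][100:480,100:530,::-1]
c=np.hstack([a,b]); print(c.shape)
cv2.imwrite("pics/open.png",c); o=telemetry.get_obs();print(o["tool_pos"],o["wrist_force"])
```

```text
(380, 770, 3)
[ 0.39611565 -0.35524082  0.44816654] [-0.08002661 -0.50484109 -0.24608146]
```

View pics/open.png

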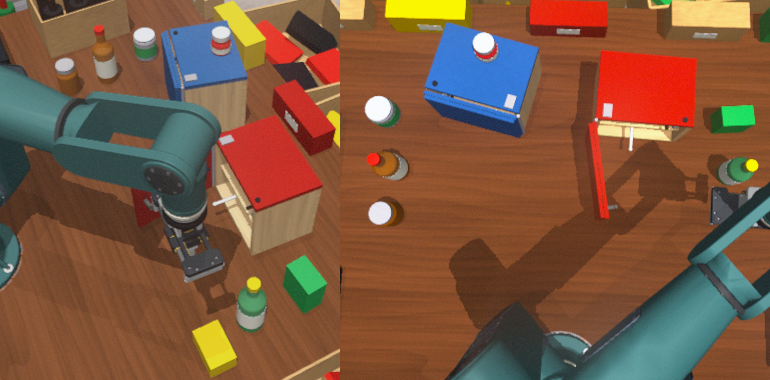

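The door now runs from about (598,123) to (606,217) in the top crop, nearly square to the front. The blue cupboard is shut, everything is standing, and the arm is clear.

```bash
python3 -c "
from bench import ticket
print(ticket.close_job())"
```

```text
the job is handed in; nothing more can be done
None
```

The red door's catch was pressed free, the spring pushed the door ajar, and the closed fingertips swung it open to roughly 75–85° (judged by eye from the final picture, not measured); the blue cupboard stayed shut, everything was left standing, and the job is handed in.

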